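# Slide the pepper mill home

### The job

Push the tall pepper mill across the worktop into the empty wooden mill rest, in through its open side, until it stands fully home against the back board. Keep it standing on its foot all the way: it is tall and narrow and tips easily, and it must not be lifted, carried or tipped. Leave the salt mill, the spice tin, the timer and the round cookie cutter where they stand.

Things in the scene. Friction and masses are not known exactly. Their poses are not given: they have to be found in the camera images.
- pepper_mill: Tall dark wooden pepper mill, 200 mm high, about 0.35 kg, loose. Foot: plain cylinder, 60 mm diameter, up to 45 mm; then a 38 mm waist (at 90 to 110 mm), a 52 mm head (at 157 mm), a small steel ball on top. Origin: centre of its underside; z up. Pushed below 30 mm it slides, pushed high it tips. An upright gripper with shut fingers can hit the head with its body before the fingers reach the foot.
- empty_rest: Empty mill rest, fixed: a pen of three mid-brown boards 36 mm high, 12 mm thick, no floor. Inside 78 mm wide (x). Open towards its -y (world -y, the robot's right, within 23 degrees): push in along its +y. Origin: on the worktop, where the centre of the mill's foot is when it touches the back board, whose inner face is at y = +30 mm; side boards run from there to y = -15 mm.
- salt_rest: The other mill rest, just like the empty one and also fixed; the salt mill stands in it. The two rests stand about 0.2 m apart, either one nearer the robot.
- salt_mill: The short dark turned-wood salt mill, 122 mm high, foot 56 mm in diameter, standing in the other rest. Origin: centre of its underside, z up. To be left alone.
- spice_tin: Small round tin, 46 mm in diameter, 48 mm high. Origin: centre of its underside. To be left alone.
- timer: Round kitchen timer, 66 mm in diameter, 50 mm high, with a dial on top. Origin: centre of its underside. To be left alone.
- cutter_round: Round metal cookie cutter, 56 mm in diameter, 26 mm high. Origin: centre of its underside. To be left alone.

How it is judged:
By the outcome, as a careful person would: the job done as asked, in the order asked, and still so for the second after the job is handed in, with the robot touching nothing.
It also fails if it takes over 64 s, if anything falls off the work surface, if the arm or the gripper's body presses on something with over 40 N, if the wrist force passes 120 N, or if a joint passes its speed limit or range.

### The arm

A 7-joint arm with a two-finger parallel gripper is mounted at the origin on a cart in front of the work surface, level with it; the furniture and walls round the work are solid. World frame = base frame: x ahead of the robot, y to its left, z up, the work surface at z = 0. Lengths are in mm, angles in rad, forces in N, time in s.
With the tool pointing down it reaches from about 400 to 875 mm from the base axis. Payload 4.4 kg.
Tool frame: the origin (TCP) lies at the very end of the fingers, on their centre line; the grasp point (between the pads) lies ctrl.grip_point_offset behind it (ctrl.grip_point_offset is the distance from the TCP to the grasp point, in mm); z points along the fingers, y is the line along which they close (so a half turn about z gives the same grasp; the last joint's range is limited). The gripper opens to 85 mm and grips with 20 to 120 N. Pads are 22 mm wide; open, the fingers measure 114 mm over their backs; the gripper's body (76 mm by 85 mm) begins 54 mm behind the grasp point. The pads swing forward as they close: fully open they stand 13 mm farther back than shut.
Start: joints at [1.092, 0.628, 0.038, 1.517, -0.027, 0.996, -0.02], TCP at [260.792, -595.403, 231.313] pointing down, gripper open.
Joint ranges: [-3.06, 3.06], [-0.37, 2.12], [-1.25, 1.32], [0.18, 2.47], [-1.1, 4.24], [0.23, 1.98], [-2.94, 2.94]. Speed limits (rad/s): [2.57, 2.57, 3.14, 3.14, 3.14, 3.14, 3.14].

### API

Orientations are given as [roll, pitch, yaw] about the fixed x, y, z axes, in that order (R = Rz(yaw) Ry(pitch) Rx(roll)).
In Python, from cell import read_state, cams, ctrl, models gives the robot as it stands. The module is installed in compiled form; this text tells all that it offers.
- The arm moves only by the shell command python3 -m creep 'ROWS'. ROWS is one flat JSON list of numbers that holds 1 to 12 rows one after another, with no inner brackets; each row has 7 numbers: dx, dy, dz in mm, then a rotation vector rx, ry, rz in rad, then the finger opening in mm; each row shifts and turns the commanded pose from where the row before left it, along the tool's axes as they then stand; what a row does not reach is not made up. A row lasts 1/10 s, in which the tool goes at most 50 mm and 0.15 rad, less where a joint would pass 70% of its speed; a pose out of reach is approached as far as the arm can. The fingers move at their own pace and stop on an object; the grip force is fixed at half the most. Time passes only in rows, so rows that do not move let the fingers close. It prints the time, the measured TCP pose, the force, the opening and the grip force at its end. Input that does not fit is refused with a message, and nothing moves.
- read_state(): the state, without advancing time (a new reading comes with each control period).
- cams.get_image(name): name is "scene" or "top" or "wrist"; returns (picture, depth): 420x560x3 uint8, blue, green, red; 420x560 float32, mm along the optical axis (not along the pixel's ray), 0 where there is no reading.
- cams.calibration(name): a dict with "fx", "fy", "cx", "cy" (pixels), "k1" (the pictures are not rectified: a ray, as slopes to the right and down, at radius r is drawn at 1 + k1 r^2 times it, then the intrinsics apply), "rvec" (rotation vector, rad) and "tvec" (3), from world to camera coordinates, as OpenCV has them; the wrist camera has in their place "hand_eye" (4x4, takes a point from camera to tool coordinates, whose origin is the TCP and whose axes are the flange's). Camera axes: x right, y down, z forward; pixel columns grow to the right and rows downward; lengths in mm; the calibration is good to about 2 mm. A picture is of the moment at which its call begins: read the wrist's pose just before it. calibration takes no time and is no camera call.
- ctrl.finish_job(): hands the job in; it is judged then, once.
Trained networks look in the newest picture that a camera, given by its name, has taken for a name from the list of things; names that differ only in an ending like _2 or _b are one class to them, and where a whole thing is asked for, a point or a joint stands for the part that bears it (a point fixed in the world has none). Each returns a list of dicts, best first, with "confidence" (0 to 1); they miss things now and then, are a little off and sometimes report something else, mostly with a low value. They report only what shows in the picture. A call takes as long as a camera call.
- models.search_frame(thing, camera): "extent" ([left, top, right, bottom] in pixels, round what is visible of it).
- models.mark_of(thing, camera): "position" ([column, row] in pixels: a listed point, or the origin of a listed thing).
The state is a dict: "clock": time; "qpos": joint angles; "qd": joint speeds; "tau": joint torques, N m; "eef_pos": TCP position; "tool_rot": TCP orientation; "force": force on the tool from outside, world axes, zero at the start; "torque": the same for the moment, N m; "width": finger opening in mm; "gripper_force": force on a finger pad.
Only numpy, scipy, OpenCV 4.12 (cv2) and the standard library are available. Lean on these libraries where they do the work, as an engineer would, in place of code of your own. Each camera call takes 0.05 s, during which the arm holds its last target. There are 200 camera calls.

## Working session

There is one attempt and no reset: what is moved stays moved. The work goes in short steps, Python scripts to look and compute and a shell command to move; the robot and the scene stay as the last step left them, time stands still between calls to the robot, and variables do not carry over. Pictures are saved under pics/ and viewed, at most 10 in all, crops included, and the job is handed in when it is done.

```bash
mkdir -p pics
cat > h.py <<'E'
import numpy as np, cv2
from cell import read_state, cams, ctrl, models
from scipy.spatial.transform import Rotation as R
def ext(name, st=None):
    c=cams.calibration(name)
    if 'rvec' in c:
        r=cv2.Rodrigues(np.array(c['rvec'],float))[0]; t=np.array(c['tvec'],float).ravel()
        return c, r.T, -r.T@t
    H=np.array(c['hand_eye']); T=R.from_euler('xyz',st['tool_rot']).as_matrix()
    return c, T@H[:3,:3], T@H[:3,3]+np.array(st['eef_pos'])
def ray(name,uv,st=None):
    c,Rw,o=ext(name,st)
    x=np.array([(uv[0]-c['cx'])/c['fx'],(uv[1]-c['cy'])/c['fy']]); y=x.copy()
    for _ in range(20): y=x/(1+c['k1']*(y@y))
    return o,Rw@np.array([y[0],y[1],1])
def at_z(name,uv,z,st=None):
    o,d=ray(name,uv,st); return o+d*(z-o[2])/d[2]
def at_depth(name,uv,dep,st=None):
    o,d=ray(name,uv,st); return o+d*dep
def cloud(name,dep,st=None):
    c,Rw,o=ext(name,st); h,w=dep.shape
    u,v=np.meshgrid(np.arange(w),np.arange(h))
    x=np.stack([(u-c['cx'])/c['fx'],(v-c['cy'])/c['fy']],-1); y=x.copy()
    for _ in range(20): y=x/(1+c['k1']*(y**2).sum(-1,keepdims=True))
    P=np.concatenate([y,np.ones((h,w,1))],-1)*dep[...,None]
    return P@Rw.T+o
E
python3 - <<'E'
from h import *
st=read_state(); print(st['eef_pos'],st['tool_rot'],ctrl.grip_point_offset)
ims=[]
for n in ['scene','top']:
    im,d=cams.get_image(n); cv2.imwrite(f'pics/{n}0.png',im); np.save(n+'.npy',d)
    for t in ['pepper_mill','empty_rest','salt_rest','salt_mill','spice_tin','timer','cutter_round']:
        m=models.mark_of(t,n)[:2]; s=models.search_frame(t,n)[:2]
        for k in m: print(n,t,'mark',np.round(k['position']),round(k['confidence'],2),np.round(at_z(n,k['position'],0)))
        for k in s: print('   box',np.round(k['extent']),round(k['confidence'],2))
E
```

```text
[ 260.51884467 -594.83013769  230.39831008] [-3.13971948e+00  5.14758147e-05  4.12784844e-01] 18.700000000000003
scene pepper_mill mark [310. 236.] 0.85 [ 581. -157.    0.]
scene empty_rest mark [219. 187.] 0.96 [458. 216.   0.]
   box [201. 174. 234. 196.] 0.79
scene salt_rest mark [357. 290.] 0.41 [ 568. -405.    0.]
scene spice_tin mark [348. 229.] 0.85 [ 694. -177.    0.]
   box [341. 211. 362. 232.] 0.61
   box [236. 251. 255. 263.] 0.58
scene cutter_round mark [359. 288.] 0.81 [ 576. -402.    0.]
   box [343. 273. 366. 298.] 0.55
top pepper_mill mark [306. 208.] 0.86 [ 565. -175.    0.]
top pepper_mill mark [171. 245.] 0.27 [455. 190.   0.]
   box [300. 185. 318. 218.] 0.76
top empty_rest mark [171. 247.] 0.97 [450. 190.   0.]
top empty_rest mark [304. 208.] 0.59 [ 563. -169.    0.]
   box [149. 224. 179. 267.] 0.79
   box [379. 195. 402. 218.] 0.37
   box [176. 161. 206. 203.] 0.59
top salt_mill mark [197. 179.] 0.94 [642. 128.   0.]
   box [184. 161. 210. 190.] 0.69
top spice_tin mark [307. 158.] 0.66 [ 707. -179.    0.]
   box [298. 148. 319. 170.] 0.58
top timer mark [304. 274.] 0.97 [ 385. -172.    0.]
top timer mark [195. 178.] 0.7 [643. 134.   0.]
   box [294. 263. 320. 289.] 0.82
top cutter_round mark [390. 210.] 0.55 [ 563. -410.    0.]
   box [380. 197. 400. 220.] 0.66
   box [150. 226. 179. 265.] 0.53
```

View pics/scene0.png

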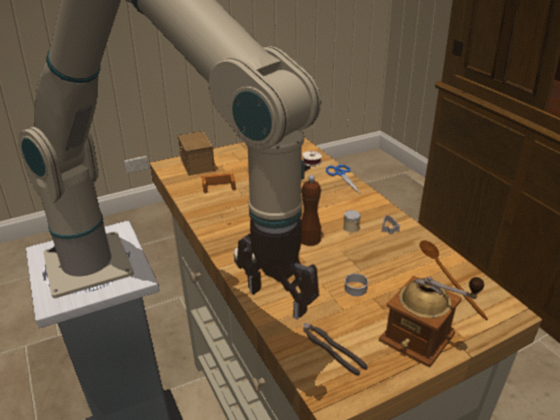

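View pics/top0.png

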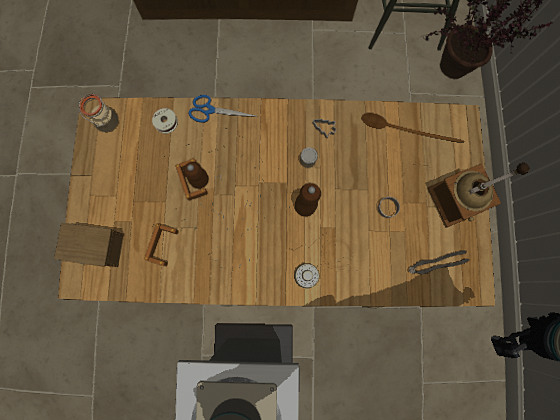

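The scene picture shows the pepper mill at about (312,215) and the empty rest at (219,183). In the top picture the pepper mill is at about (308,198), the empty rest at (163,245) opening to the right, and the salt mill in its rest at (193,178). The tin is at (309,157), the timer at (307,275) and the cutter at (389,207). Next I'll refine the positions with depth.

Run:
```python
from h import *
for n in ['top','scene']:
    P=cloud(n,np.load(n+'.npy')).reshape(-1,3)
    tab=P[(abs(P[:,0]-500)<60)&(abs(P[:,1]-20)<50)]; print(n,'table z',np.median(tab[:,2]))
    def sel(c,r,z0,z1): return P[(np.hypot(P[:,0]-c[0],P[:,1]-c[1])<r)&(P[:,2]>z0)&(P[:,2]<z1)]
    for z0,z1 in [(10,45),(45,90),(90,115),(140,170),(185,215)]:
        q=sel((565,-170),70,z0,z1)
        if len(q): print('mill',z0,z1,len(q),q.mean(0).round(1),q.min(0).round(),q.max(0).round())
    q=sel((455,195),75,24,46); print('rest',len(q),np.median(q[:,2]) if len(q) else 0)
    if len(q)>5:
        b=cv2.minAreaRect(q[:,:2].astype(np.float32)); print(b,cv2.boxPoints(b).round(1).tolist())
    for nm,c in dict(tin=(700,-178),timer=(385,-172),salt=(640,130)).items():
        q=sel(c,60,30,140)
        if len(q): print(nm,len(q),np.median(q,0).round(),q.min(0).round(),q.max(0).round())
```

```text
top table z 0.7259995576047231
mill 10 45 54 [ 549.4 -164.2   29.2] [ 541. -196.   11.] [ 590. -143.   45.]
mill 45 90 192 [ 556.9 -167.8   64.6] [ 541. -201.   45.] [ 593. -143.   90.]
mill 90 115 22 [ 555.8 -167.4  100.4] [ 551. -183.   90.] [ 565. -155.  111.]
mill 140 170 88 [ 560.3 -169.8  162.7] [ 545. -197.  140.] [ 593. -149.  170.]
mill 185 215 43 [ 570.1 -172.   198.2] [ 564. -179.  193.] [ 578. -165.  203.]
rest 366 36.02112349378331
((454.83880615234375, 212.94007873535156), (59.14635467529297, 103.42798614501953), 73.48777770996094) [[396.8999938964844, 199.3000030517578], [496.0, 169.89999389648438], [512.7999877929688, 226.60000610351562], [413.70001220703125, 256.0]]
tin 227 [ 699. -180.   47.] [ 679. -202.   31.] [ 722. -158.   53.]
timer 394 [ 381. -176.   33.] [ 350. -205.   30.] [ 412. -145.   55.]
salt 681 [631. 127.  40.] [583.  98.  30.] [690. 182. 124.]
scene table z 0.17100926196650335
mill 10 45 206 [ 559.6 -195.9   27.9] [ 538. -206.   10.] [ 595. -176.   45.]
mill 45 90 304 [ 561.4 -190.1   66.1] [ 540. -205.   45.] [ 597. -163.   90.]
mill 90 115 113 [ 561.9 -186.7  102.3] [ 549. -196.   90.] [ 582. -170.  115.]
mill 140 170 195 [ 560.5 -189.5  156.6] [ 542. -202.  140.] [ 589. -159.  170.]
mill 185 215 36 [ 567.4 -177.6  194.6] [ 561. -183.  186.] [ 574. -169.  201.]
rest 210 34.04727040773065
((452.8564453125, 210.24061584472656), (61.053871154785156, 102.14238739013672), 73.1612319946289) [[395.1000061035156, 195.8000030517578], [492.8999938964844, 166.1999969482422], [510.6000061035156, 224.6999969482422], [412.79998779296875, 254.3000030517578]]
tin 188 [ 694. -187.   46.] [ 675. -206.   30.] [ 722. -154.   54.]
timer 34 [ 357. -170.   33.] [ 349. -208.   30.] [ 390. -149.   36.]
```

```bash
python3 - <<'E'
from h import *
print(np.round(cams.calibration('wrist')['hand_eye'],2).tolist())
E
python3 -m creep '[0,0,0,0,0,-0.145,36,0,0,0,0,0,-0.145,36,0,0,0,0,0,-0.145,36,0,0,0,0,0,-0.145,36,0,0,0,0,0,-0.145,36]'
```

```text
[[-0.0, -0.96, -0.28, 72.16], [1.0, -0.0, 0.0, -0.61], [-0.0, -0.28, 0.96, -142.99], [0.0, 0.0, 0.0, 1.0]]
clock: 2.0
eef_pos: [260.7, -595.4, 231.3]
tool_rot: [3.142, 0.0, 1.144]
force: [0.1, -0.9, -0.2]
width: 36.1
gripper_force: 0.0
```

```bash
python3 -m creep '[0,0,0,0,0,-0.144,36,0,0,0,0,0,-0.144,36,0,0,0,0,0,-0.144,36,0,0,0,0,0,-0.144,36,0,0,0,0,0,-0.144,36,0,0,0,0,0,-0.144,36,0,0,0,0,0.131,0,36,0,0,0,0,0.131,0,36,0,0,0,0,0.131,0,36,0,0,0,0,0.131,0,36,0,0,0,0,0.131,0,36,0,0,0,0,0.131,0,36]'
cat > go.py <<'E'
import sys
from h import *
st=read_state(); T=R.from_euler('xyz',st['tool_rot']).as_matrix()
t=np.array([float(a) for a in sys.argv[1:4]]); p=np.array(st['eef_pos'])
d=t-p; print('world d',d.round(1),'tool d',(T.T@d).round(1),'tool z',T[:,2].round(2),'y',T[:,1].round(2),'q',np.round(st['qpos'],2))
E
python3 go.py 611 -265 231
```

```text
clock: 3.2
eef_pos: [260.3, -594.7, 227.5]
tool_rot: [3.136, -0.651, 1.992]
force: [-1.1, 0.8, -3.2]
width: 35.9
gripper_force: 0.0
world d [350.7 329.7   3.5] tool d [127.4 454.4  95. ] tool z [-0.24  0.56 -0.8 ] y [0.91 0.41 0.  ] q [ 1.1   1.07  0.09  0.76 -0.08  1.96  1.58]
```

```bash
python3 -m creep '[10.5,38,8,0,0,0,36,10.5,38,8,0,0,0,36,10.5,38,8,0,0,0,36,10.5,38,8,0,0,0,36,10.5,38,8,0,0,0,36,10.5,38,8,0,0,0,36,10.5,38,8,0,0,0,36,10.5,38,8,0,0,0,36,10.5,38,8,0,0,0,36,10.5,38,8,0,0,0,36,10.5,38,8,0,0,0,36,10.5,38,8,0,0,0,36]'
python3 go.py 611 -265 100
```

```text
clock: 4.4
eef_pos: [613.1, -265.6, 232.8]
tool_rot: [3.141, -0.641, 1.987]
force: [0.1, -0.9, -0.7]
width: 35.9
gripper_force: 0.0
world d [  -2.1    0.6 -132.8] tool d [-78.2  -1.7 107.3] tool z [-0.24  0.55 -0.8 ] y [0.91 0.4  0.  ] q [ 0.55  1.   -0.    0.9  -0.35  1.78  0.98]
```

```bash
python3 -m creep '[0,0,0,0,0.13,0,36,-39,0,53,0,0,0,36,-39,0,53,0,0,0,36,0,0,0,0,0,0,36]'
python3 go.py 611 -265 11
python3 - <<'E'
from h import *
st=read_state(); im,d=cams.get_image('wrist'); cv2.imwrite('pics/w1.png',im); P=cloud('wrist',d,st).reshape(-1,3)
P=P[d.ravel()>0]
for z0,z1 in [(-5,8),(10,44),(90,112),(150,165),(190,205)]:
    q=P[(np.hypot(P[:,0]-569,P[:,1]+174)<60)&(P[:,2]>z0)&(P[:,2]<z1)]
    if len(q): print(z0,len(q),q.min(0).round(),q.max(0).round())
E
```

```text
clock: 4.8
eef_pos: [602.6, -251.8, 126.6]
tool_rot: [-3.13, -0.782, 1.979]
force: [-1.2, 1.1, -1.7]
width: 36.2
gripper_force: 0.0
world d [   8.4  -13.2 -115.6] tool d [-92.4   3.3  71.1] tool z [-0.29  0.64 -0.71] y [ 0.91  0.4  -0.01] q [ 0.57  1.17 -0.03  0.9  -0.38  1.75  1.03]
-5 7355 [ 509. -234.   -5.] [ 629. -115.    8.]
10 1135 [ 549. -203.   10.] [ 601. -168.   44.]
90 1128 [ 553. -193.   90.] [ 590. -170.  112.]
150 2609 [ 547. -200.  150.] [ 597. -163.  165.]
190 1380 [ 563. -182.  190.] [ 579. -168.  201.]
```

View pics/w1.png

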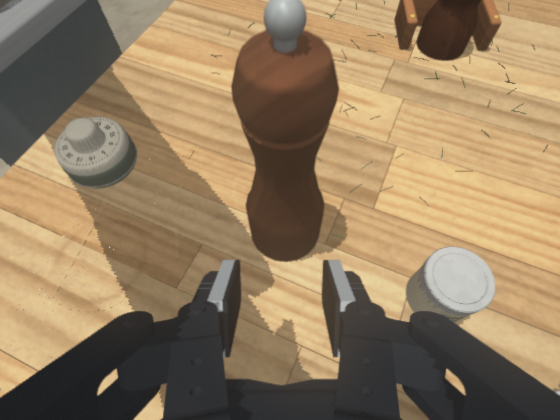

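The wrist view shows the pepper mill at about (288,150), centred between the fingers at columns 238 and 330. The timer is at (95,150) and the tin at (455,285), both well clear of the push line. The cloud puts the mill at about (571,-174), matching the top camera.

```bash
python3 -m creep '[-19.5,1.2,20.5,0,0,0,36,-19.5,1.2,20.5,0,0,0,36,-19.5,1.2,20.5,0,0,0,36,-14,1.2,15,0,0,0,36,0,0,0,0,0,0,36]'
python3 go.py 605 -247 11; python3 go.py 585.2 -204 11
```

```text
clock: 5.35
eef_pos: [610.0, -250.8, 27.6]
tool_rot: [-3.141, -0.773, 1.986]
force: [-0.4, -0.8, -0.8]
width: 36.1
gripper_force: 0.0
world d [ -5.    3.8 -16.6] tool d [-7.6 -3.  15.7] tool z [-0.28  0.64 -0.72] y [ 0.91  0.4  -0.  ] q [ 0.57  1.29 -0.03  0.88 -0.38  1.64  1.07]
world d [-24.8  46.8 -16.6] tool d [26.2 -3.8 48.8] tool z [-0.28  0.64 -0.72] y [ 0.91  0.4  -0.  ] q [ 0.57  1.29 -0.03  0.88 -0.38  1.64  1.07]
```

```bash
python3 -m creep '[-7.6,-3,15.7,0,0,0,36,0,0,0,0,0,0,36,7.1,-0.2,7,0,0,0,36,7.1,-0.2,7,0,0,0,36,7.1,-0.2,7,0,0,0,36,7.1,-0.2,7,0,0,0,36,0,0,0,0,0,0,36]'
python3 go.py 414.6 96.7 11
```

```text
clock: 6.05
eef_pos: [589.8, -210.4, 14.3]
tool_rot: [3.138, -0.77, 1.99]
force: [0.7, 0.1, 0.7]
width: 36.2
gripper_force: 0.0
world d [-175.2  307.1   -3.3] tool d [250.2 -35.8 247.2] tool z [-0.28  0.64 -0.72] y [0.91 0.4  0.  ] q [ 0.54  1.23 -0.04  1.07 -0.39  1.5   1.1 ]
```

```bash
python3 -m creep '[2,-0.1,2.7,0,0,0,36,2.7,-0.1,3.2,0,0,0,36,3.2,-0.1,3.4,0,0,0,36,4,-0.2,4.1,0,0,0,36,5,-0.2,5,0,0,0,36,5.6,-0.2,5.5,0,0,0,36,5.6,-0.2,5.5,0,0,0,36,5.6,-0.2,5.5,0,0,0,36,4,-0.2,4,0,0,0,36,2.5,0,2.5,0,0,0,36,0,0,0,0,0,0,36]'
python3 - <<'E'
from h import *
st=read_state(); im,d=cams.get_image('wrist'); cv2.imwrite('pics/w2.png',im); P=cloud('wrist',d,st)
P=P[d>0]; p=np.array(st['eef_pos'])
for z0,z1 in [(10,44),(90,112),(150,165),(190,205)]:
    q=P[(np.hypot(P[:,0]-p[0]+14,P[:,1]-p[1]-30)<45)&(P[:,2]>z0)&(P[:,2]<z1)]
    if len(q): print(z0,len(q),q.min(0).round(),q.max(0).round(),q.mean(0).round())
E
python3 go.py 442.7 96.7 11
```

```text
clock: 7.15
eef_pos: [563.6, -158.0, 10.0]
tool_rot: [3.141, -0.772, 1.988]
force: [0.5, -0.3, 0.5]
width: 36.1
gripper_force: 0.4
10 4063 [ 530. -173.   10.] [ 591. -128.   44.] [ 563. -156.   28.]
90 9280 [ 537. -151.   90.] [ 571. -129.  112.] [ 559. -146.  102.]
world d [-121.   254.8    1. ] tool d [202.7  -7.5 196. ] tool z [-0.28  0.64 -0.72] y [0.91 0.4  0.  ] q [ 0.51  1.18 -0.06  1.26 -0.41  1.37  1.11]
```

View pics/w2.png

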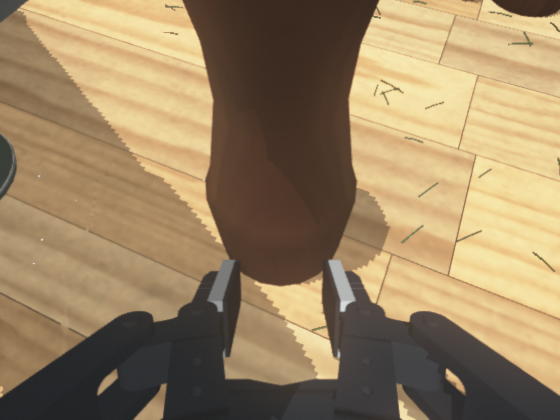

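The wrist view shows the foot seated between the two fingertips at about (280,280). It is centred and upright, so I'll keep pushing.

```bash
python3 -m creep '[2.1,-0.1,2,0,0,0,36,4.1,-0.2,4,0,0,0,36,6.1,-0.2,6,0,0,0,36,6.6,-0.3,6.5,0,0,0,36,6.6,-0.3,6.5,0,0,0,36,6.6,-0.3,6.5,0,0,0,36,6.6,-0.3,6.5,0,0,0,36,6.6,-0.3,6.5,0,0,0,36,6.6,-0.3,6.5,0,0,0,36,6.6,-0.3,6.4,0,0,0,36,6.6,-0.3,6.4,0,0,0,36,6.6,-0.3,6.4,0,0,0,36]'
python3 go.py 442.7 96.7 11
```

```text
clock: 8.4
eef_pos: [520.2, -67.8, 9.5]
tool_rot: [3.141, -0.771, 1.987]
force: [1.5, -3.1, 2.3]
width: 35.8
gripper_force: 1.7
world d [-77.5 164.5   1.5] tool d [131.5  -4.5 125.6] tool z [-0.28  0.64 -0.72] y [0.91 0.4  0.  ] q [ 0.45  1.09 -0.1   1.54 -0.47  1.15  1.13]
```

```bash
python3 -m creep '[6.6,-0.2,6.2,0,0,0,36,6.6,-0.2,6.2,0,0,0,36,6.6,-0.2,6.2,0,0,0,36,6.6,-0.2,6.2,0,0,0,36,6.6,-0.2,6.2,0,0,0,36,6.6,-0.2,6.2,0,0,0,36,6.6,-0.2,6.2,0,0,0,36,6.6,-0.2,6.2,0,0,0,36,6.6,-0.2,6.2,0,0,0,36,6.6,-0.2,6.2,0,0,0,36,6.6,-0.2,6.2,0,0,0,36,6.6,-0.2,6.2,0,0,0,36]'
python3 go.py 442.7 96.7 11
```

```text
clock: 9.6
eef_pos: [474.1, 30.6, 11.3]
tool_rot: [3.141, -0.771, 1.987]
force: [0.2, -1.3, -0.2]
width: 35.9
gripper_force: 0.9
world d [-31.4  66.1  -0.3] tool d [52.2 -2.  51.2] tool z [-0.28  0.64 -0.72] y [0.91 0.4  0.  ] q [ 0.38  1.03 -0.16  1.78 -0.55  0.94  1.14]
```

```bash
python3 -m creep '[6.6,-0.2,6.5,0,0,0,36,6.6,-0.2,6.5,0,0,0,36,6.6,-0.2,6.5,0,0,0,36,6.6,-0.2,6.5,0,0,0,36,6.6,-0.2,6.5,0,0,0,36,5,-0.2,5,0,0,0,36,3.5,-0.1,3.5,0,0,0,36,2,0,2,0,0,0,36,1,0,1,0,0,0,36,0,0,0,0,0,0,36]'
python3 -m creep '[-5,0,-5,0,0,0,36,-12,0,-12,0,0,0,36,-15,0,-15,0,0,0,36,-15,0,-15,0,0,0,36,-10,0,-10,0,0,0,36,0,0,0,0,0,0,36]'
cat > look.py <<'E'
import sys
from h import *
from scipy.optimize import least_squares
tag=sys.argv[1]; g=np.array([float(sys.argv[2]),float(sys.argv[3])])
def circ(q,r):
    return least_squares(lambda c:np.hypot(*(q[:,:2]-c).T)-r,q[:,:2].mean(0)+5,loss='soft_l1').x
for n in ['top','scene','wrist']:
    st=read_state(); im,d=cams.get_image(n); cv2.imwrite(f'pics/{n}{tag}.png',im)
    P=cloud(n,d,st)[d>0]
    for z0,z1 in [(6,42),(90,112),(150,165),(192,205)]:
        q=P[(np.hypot(*(P[:,:2]-g).T)<38)&(P[:,2]>z0)&(P[:,2]<z1)]
        if len(q)>5: print(n,z0,len(q),q.min(0).round(),q.max(0).round(),q.mean(0).round())
    q=P[(np.hypot(P[:,0]-455,P[:,1]-212)<75)&(P[:,2]>30)&(P[:,2]<40)]; q=q[np.hypot(*(q[:,:2]-g).T)>36]
    if len(q)>40:
        b=cv2.minAreaRect(q[:,:2].astype(np.float32)); print('  rest',np.round(b[0],1),np.round(b[1],1),round(b[2],1))
E
python3 look.py A 429 127
```

```text
clock: 10.6
eef_pos: [447.9, 86.7, 10.7]
tool_rot: [3.141, -0.771, 1.987]
force: [0.3, -0.9, -1.1]
width: 35.7
gripper_force: 0.8
clock: 11.2
eef_pos: [481.6, 10.5, 11.5]
tool_rot: [3.14, -0.769, 1.985]
force: [-0.3, 0.8, -0.8]
width: 35.9
gripper_force: 0.0
top 6 22 [406.  91.   6.] [419. 117.  42.] [412. 101.  22.]
top 90 25 [419.  95.  90.] [449. 109. 110.] [432.  99.  99.]
top 150 36 [412.  90. 154.] [461. 136. 165.] [424. 106. 161.]
top 192 42 [430. 105. 194.] [443. 119. 204.] [436. 112. 198.]
  rest [454.9 213.2] [ 58.6 103.6] 73.9
scene 6 62 [404.  89.   6.] [429. 125.  42.] [411. 101.  26.]
scene 90 85 [416.  91.  90.] [452. 118. 112.] [431.  99. 101.]
scene 150 50 [409.  89. 150.] [450. 120. 165.] [421.  99. 158.]
scene 192 21 [426. 100. 192.] [443. 117. 202.] [434. 108. 197.]
  rest [452.9 208.8] [ 61.8 102.1] 71.7
wrist 6 99 [413.  91.   6.] [417.  94.  42.] [415.  92.  26.]
  rest [496.9 195. ] [49.2 12.7] 72.9
```

View pics/wristA.png

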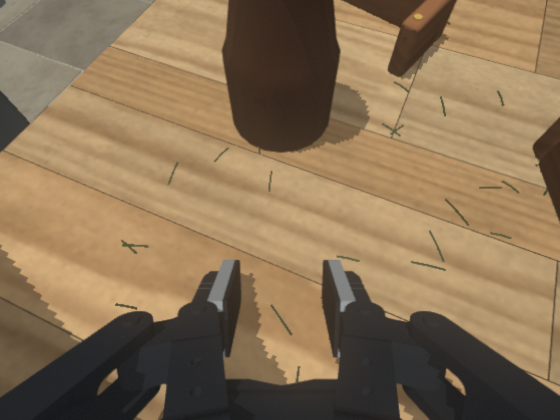

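The wrist view shows the mill upright at (280,100) with the rest's near side board at (415,40) and clear floor before the opening. The measured mill position is (435.5,111.5), which is 11 mm to the rest's +x side and 87 mm short of home. Next I'll turn the pusher to the rest's axis and correct that offset on the way in.

```bash
python3 -m creep '[0,0,0,-0.098,0,0.102,36,0,0,0,-0.098,0,0.102,36,0,0,0,-0.098,0,0.102,36,0,0,0,-0.098,0,0.102,36,0,0,0,-0.098,0,0.102,36,0,0,0,0,0,0,36]'
python3 go.py 413 37 12
```

```text
clock: 11.95
eef_pos: [476.7, 13.0, 13.3]
tool_rot: [-3.132, -0.774, 1.269]
force: [0.9, 0.4, 0.0]
width: 36.2
gripper_force: 0.0
world d [-63.7  24.   -1.3] tool d [  2.  -67.9   4.3] tool z [ 0.2   0.67 -0.71] y [ 0.96 -0.29 -0.01] q [ 0.79  1.05 -0.52  2.15 -1.1   0.35  1.27]
```

```bash
python3 -m creep '[0,-11,0.5,0,0,0,36,0,-11,0.5,0,0,0,36,0,-11,0.5,0,0,0,36,0,0,0,0,0,0,36]'
python3 go.py 413 37 12
```

```text
clock: 12.35
eef_pos: [449.1, 23.1, 11.7]
tool_rot: [-3.131, -0.772, 1.275]
force: [-0.3, -0.0, 0.0]
width: 36.3
gripper_force: 0.0
world d [-36.1  13.9   0.3] tool d [  2.2 -38.6   2.1] tool z [ 0.19  0.67 -0.72] y [ 0.96 -0.28 -0.01] q [ 0.86  1.09 -0.62  2.22 -1.1   0.24  1.3 ]
```

```bash
python3 -m creep '[0,0,0,0.1,0,-0.103,28,0,0,0,0.1,0,-0.103,28,0,0,0,0,0,0,28]'
python3 go.py 437 50 12
```

```text
clock: 12.65
eef_pos: [454.3, 22.4, 11.7]
tool_rot: [3.14, -0.768, 1.574]
force: [0.6, -0.3, -0.3]
width: 28.0
gripper_force: 0.0
world d [-17.3  27.6   0.3] tool d [ 20.1 -17.3  19. ] tool z [-0.    0.69 -0.72] y [1. 0. 0.] q [ 0.61  1.01 -0.33  2.05 -0.82  0.6   1.18]
```

```bash
python3 -m creep '[0,-9,0,0,0,0,28,0,-9.5,0,0,0,0,28,7.2,0,6.9,0,0,0,28,7.2,0,6.9,0,0,0,28,7.2,0,6.9,0,0,0,28,7.2,0,6.9,0,0,0,28,0,0,0,0,0,0,28]'
python3 go.py 435.8 125 11.5; python3 look.py B 435.5 111.5
```

```text
clock: 13.35
eef_pos: [431.2, 64.2, 12.6]
tool_rot: [-3.134, -0.775, 1.565]
force: [-0.2, -0.3, -0.6]
width: 27.9
gripper_force: 0.0
world d [ 4.6 60.8 -1.1] tool d [42.7  4.5 43.3] tool z [-0.    0.7  -0.71] y [ 1.   -0.   -0.01] q [ 0.62  1.02 -0.42  2.14 -0.9   0.47  1.23]
top 6 55 [407.  84.   6.] [460. 141.  42.] [427.  93.  25.]
top 90 26 [419.  95.  90.] [451. 110. 111.] [432.  99.  98.]
top 150 54 [412.  89. 150.] [461. 137. 165.] [433. 103. 161.]
top 192 45 [430. 105. 192.] [443. 119. 202.] [436. 112. 198.]
  rest [454.8 212.8] [ 59.1 103.6] 73.3
scene 6 27 [404.  88.  30.] [423. 120.  42.] [411. 100.  36.]
scene 90 78 [416.  90.  90.] [452. 118. 112.] [430.  99. 101.]
scene 150 81 [409.  85. 150.] [458. 119. 165.] [428.  95. 158.]
scene 192 22 [427. 101. 193.] [443. 117. 203.] [434. 109. 197.]
  rest [453.3 210.1] [ 59.9 101.6] 70.9
wrist 6 3896 [409.  83.   6.] [466. 107.  42.] [436.  88.  26.]
wrist 90 8794 [417.  93.  90.] [455. 113. 112.] [436.  98. 102.]
  rest [454.6 211.3] [ 57.  101.9] 74.1
```

View pics/wristB.png

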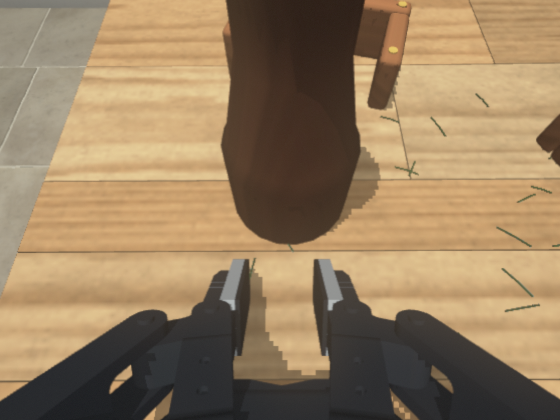

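The wrist view shows the mill upright at (290,130), about 8 px right of the finger centre line, with the pen's opening behind it at (315,60). The rest's outline from this view is 57 x 102 mm, as it should be. I'll shift 5 mm across and push.

```bash
python3 -m creep '[-0.5,5,0.5,0,0,0,28,5,0,5,0,0,0,28,4,0,4,0,0,0,28,3,0,3,0,0,0,28,3.2,0.1,3.2,0,0,0,28,4,0.2,4,0,0,0,28,5,0.3,5,0,0,0,28,5,0.3,5,0,0,0,28,5,0.3,5,0,0,0,28,5,0.3,4.8,0,0,0,28,2.5,0.2,2.4,0,0,0,28,0,0,0,0,0,0,28]'
python3 look.py C 438 154;python3 go.py 450 168 11.5
```

```text
clock: 14.7
eef_pos: [438.3, 121.7, 10.9]
tool_rot: [-3.134, -0.773, 1.564]
force: [-0.1, -0.3, 0.0]
width: 27.9
gripper_force: 0.0
top 6 65 [409. 120.   6.] [463. 157.  40.] [434. 131.  23.]
top 90 34 [420. 134.  90.] [452. 155. 112.] [435. 139.  99.]
top 150 62 [413. 127. 151.] [465. 173. 165.] [436. 141. 160.]
top 192 46 [431. 146. 192.] [447. 163. 202.] [439. 153. 197.]
  rest [454.8 213.1] [ 57.4 103.5] 74.2
scene 6 7 [408. 120.   6.] [453. 166.  40.] [429. 138.  21.]
scene 90 84 [418. 130.  90.] [453. 162. 111.] [432. 140. 101.]
scene 150 82 [411. 124. 150.] [459. 155. 164.] [431. 135. 158.]
scene 192 21 [429. 143. 192.] [444. 159. 203.] [436. 150. 197.]
  rest [419.1 221.8] [60.5 28.8] 69.9
wrist 6 3644 [411. 118.   6.] [468. 146.  42.] [439. 128.  26.]
wrist 90 9134 [421. 134.  90.] [458. 150. 112.] [439. 138. 102.]
  rest [455.  211.9] [ 58.1 101.7] 74.1
world d [11.6 47.   0.7] tool d [34.2 11.5 32.3] tool z [-0.    0.7  -0.72] y [ 1.   -0.   -0.01] q [ 0.57  1.06 -0.53  2.17 -1.    0.34  1.24]
```

View pics/wristC.png

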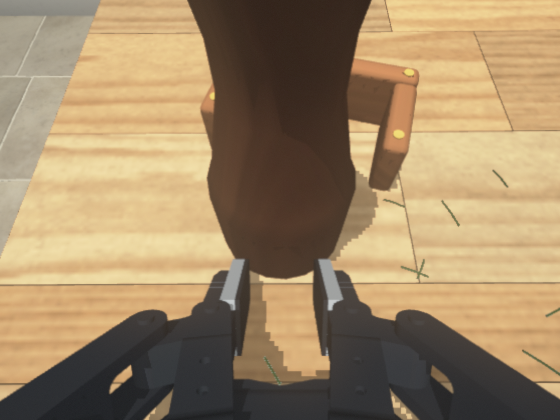

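The mill stands at (439.3,151), on the rest's axis within 2 mm, with the side board at (395,140) clear of it. I'll push along the rest's axis now.

```bash
python3 -m creep '[1.8,0.6,1.7,0,0,0,28,3,1,2.9,0,0,0,28,3.6,1.25,3.45,0,0,0,28,3.6,1.25,3.45,0,0,0,28,3.6,1.25,3.45,0,0,0,28,3.6,1.25,3.45,0,0,0,28,1.8,0.6,1.7,0,0,0,28,0,0,0,0,0,0,28]'
python3 go.py 450 169 11
```

```text
clock: 15.65
eef_pos: [445.9, 150.5, 11.2]
tool_rot: [-3.135, -0.773, 1.563]
force: [-0.2, -0.0, -0.6]
width: 27.7
gripper_force: 0.0
world d [ 4.1 18.5 -0.2] tool d [13.1  4.1 13.1] tool z [-0.    0.7  -0.72] y [ 1. -0. -0.] q [ 0.54  1.07 -0.59  2.17 -1.04  0.29  1.23]
```

```bash
python3 -m creep '[1.8,0.6,1.7,0,0,0,28,2.5,0.8,2.4,0,0,0,28,2.5,0.8,2.4,0,0,0,28,2.2,0.6,2.1,0,0,0,28,1.5,0.5,1.4,0,0,0,28,0.7,0.2,0.7,0,0,0,28,0.7,0.2,0.7,0,0,0,28,0.7,0.2,0.7,0,0,0,28,0,0,0,0,0,0,28]'
python3 look.py D 450 197;python3 go.py 450 169 11
```

```text
clock: 16.55
eef_pos: [449.9, 167.2, 11.1]
tool_rot: [-3.135, -0.772, 1.563]
force: [-0.2, -1.1, 0.6]
width: 27.8
gripper_force: 0.9
top 6 91 [420. 164.   7.] [479. 206.  42.] [444. 175.  26.]
top 90 40 [431. 180.  90.] [466. 204. 111.] [446. 185.  99.]
top 150 65 [426. 174. 151.] [475. 216. 165.] [445. 185. 160.]
top 192 39 [443. 192. 192.] [457. 206. 203.] [450. 198. 198.]
  rest [449.2 193.4] [ 95.7 103.3] 74.7
scene 90 78 [429. 173.  91.] [465. 204. 112.] [444. 185. 101.]
scene 150 80 [422. 170. 150.] [474. 201. 165.] [443. 181. 158.]
scene 192 18 [442. 188. 193.] [453. 202. 202.] [447. 195. 198.]
  rest [413.  220.8] [63.5 19.1] 68.2
wrist 6 3796 [414. 162.   6.] [479. 208.  42.] [450. 172.  26.]
wrist 90 9032 [432. 179.  90.] [469. 196. 112.] [450. 184. 102.]
  rest [448.7 189.7] [103.5 102.4] 74.5
world d [ 0.1  1.8 -0.1] tool d [1.2 0.1 1.3] tool z [-0.    0.7  -0.72] y [ 1. -0. -0.] q [ 0.52  1.08 -0.62  2.17 -1.07  0.25  1.22]
```

View pics/wristD.png

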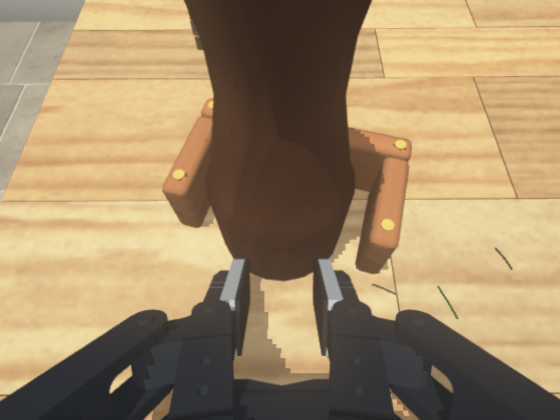

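The mill is inside the pen, between the side boards at (190,165) and (390,210). The force is still only about 1 N, so I'll creep on until it meets the back board.

```bash
for i in 1; do python3 -m creep '[0.7,0.25,0.7,0,0,0,28,0.7,0.25,0.7,0,0,0,28,0,0,0,0,0,0,28]'; python3 -m creep '[0.7,0.25,0.7,0,0,0,28,0.7,0.25,0.7,0,0,0,28,0,0,0,0,0,0,28]'; done; python3 go.py 450 169 11
```

```text
clock: 17.0
eef_pos: [450.2, 168.1, 10.8]
tool_rot: [-3.134, -0.771, 1.561]
force: [-2.1, -7.7, 5.2]
width: 27.8
gripper_force: 4.0
clock: 17.3
eef_pos: [450.3, 168.5, 10.5]
tool_rot: [-3.134, -0.769, 1.56]
force: [-4.2, -16.4, 12.5]
width: 27.8
gripper_force: 8.6
world d [-0.3  0.5  0.5] tool d [ 0.8 -0.3  0. ] tool z [-0.    0.7  -0.72] y [ 1.   -0.01 -0.01] q [ 0.52  1.08 -0.62  2.17 -1.07  0.24  1.23]
```

The force rose to about 17 N with hardly any motion, so the mill is against the back board. I'll back off and verify.

```bash
python3 -m creep '[-1,-0.3,-1,0,0,0,28,-2,-0.5,-2,0,0,0,28,-5,-1,-5,0,0,0,28,-9,-2,-9,0,0,0,28,-12,-2,-12,0,0,0,28,-14,0,-14,0,0,0,28,-14,0,-14,0,0,0,28,-10,0,-10,0,0,0,28,0,0,0,0,0,0,28]'
python3 look.py E 450 198
python3 - <<'E'
from h import *
st=read_state();im,d=cams.get_image('top');P=cloud('top',d)[d>0]
for nm,c in dict(tin=(700,-178),timer=(385,-172),salt=(640,130),cutter=(563,-405)).items():
    q=P[(np.hypot(P[:,0]-c[0],P[:,1]-c[1])<60)&(P[:,2]>(30 if nm!='cutter' else 12))&(P[:,2]<140)]
    print(nm,len(q),np.median(q,0).round(),q.min(0).round(),q.max(0).round())
E
```

```text
clock: 18.2
eef_pos: [445.5, 73.3, 11.5]
tool_rot: [-3.135, -0.769, 1.559]
force: [0.2, 0.2, -0.5]
width: 28.1
gripper_force: 0.0
top 6 79 [420. 168.   6.] [476. 208.  41.] [443. 177.  24.]
top 90 40 [431. 180.  90.] [469. 204. 111.] [445. 186. 100.]
top 150 67 [426. 175. 151.] [475. 219. 165.] [446. 185. 160.]
top 192 40 [443. 192. 194.] [457. 206. 203.] [450. 198. 198.]
  rest [454.3 211.8] [ 58.8 103.3] 74.8
scene 6 191 [418. 164.   6.] [473. 210.  42.] [440. 177.  24.]
scene 90 79 [429. 174.  90.] [465. 207. 111.] [444. 186. 101.]
scene 150 73 [423. 170. 150.] [473. 200. 165.] [443. 181. 158.]
scene 192 20 [440. 190. 192.] [454. 204. 202.] [447. 196. 196.]
  rest [453.4 210.4] [ 59.2 102.2] 71.5
wrist 6 4870 [413. 168.   6.] [480. 211.  42.] [450. 175.  25.]
  rest [454.8 211.9] [ 58.  101.8] 74.0
tin 226 [ 699. -180.   48.] [ 679. -202.   31.] [ 722. -158.   54.]
timer 337 [ 378. -175.   33.] [ 350. -205.   30.] [ 401. -145.   54.]
salt 688 [631. 127.  41.] [583.  98.  30.] [689. 182. 126.]
cutter 97 [ 575. -403.   22.] [ 542. -428.   12.] [ 596. -371.   31.]
```

View pics/topE.png

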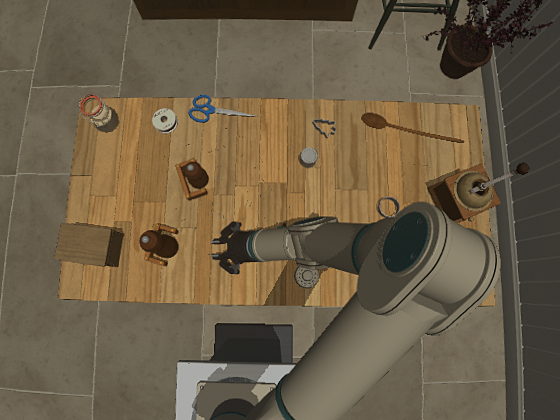

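View pics/wristE.png

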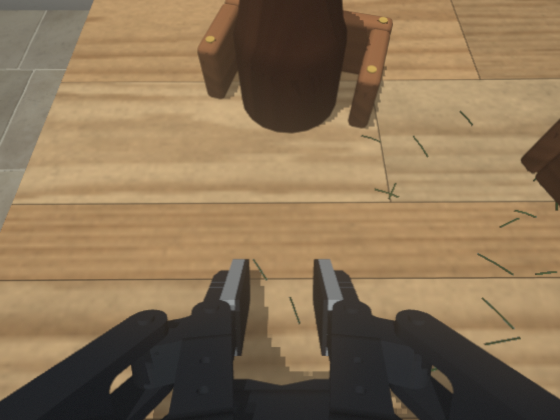

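The mill stands upright in the rest, at (160,243) in the top view and (290,60) in the wrist view. Its centre measures about (450,198) against a home of (451,198.5). The salt mill, tin, timer and cutter have not moved, and the gripper is clear.

```bash
python3 -c "
from cell import ctrl
print(ctrl.finish_job())"
```

```text
the job is handed in; nothing more can be done
None
```

The pepper mill stands upright and fully home against the back board of the empty rest, the other four things did not move, and the job was handed in at about 18 s.

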